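Lay out the carving chisels by blade width

TASK

Lay the four carving chisels out on the plywood board in order of blade width: the narrowest at the end beside the sharpening stone, the widest at the other end. Each lies flat and straight with its handle on the middle of its own green lane and its blade pointing to the dark strip. Set them down gently rather than letting them fall, let go of them all, and do not shift the stone or the tin.

Things in the scene. Friction and masses are not known exactly. Their poses are not given: they have to be found in the camera images.
- chisel_red: carving chisel lying flat, 150 mm, 90 g: red handle 80 long, 26 wide, 26 high (rounded square bar), brass ferrule, cranked shank, steel blade 6 mm wide, 42 long, 4 thick, its underside level with the handle's. Origin under the handle's middle; +x along it to the cutting edge (at 110; butt at -40), z up. Mass centre 12 to 26 ahead of the origin. Starts on the bench, blade away from the robot within 0.5 rad.
- chisel_black: carving chisel lying flat, 150 mm, 90 g: black handle 80 long, 26 wide, 26 high (rounded square bar), brass ferrule, cranked shank, steel blade 14 mm wide, 42 long, 4 thick, its underside level with the handle's. Origin under the handle's middle; +x along it to the cutting edge (at 110; butt at -40), z up. Mass centre 12 to 26 ahead of the origin. Starts on the bench, blade away from the robot within 0.5 rad.
- chisel_blue: carving chisel lying flat, 150 mm, 90 g: blue handle 80 long, 26 wide, 26 high (rounded square bar), brass ferrule, cranked shank, steel blade 24 mm wide, 42 long, 4 thick, its underside level with the handle's. Origin under the handle's middle; +x along it to the cutting edge (at 110; butt at -40), z up. Mass centre 12 to 26 ahead of the origin. Starts on the bench, blade away from the robot within 0.5 rad.
- chisel_yellow: carving chisel lying flat, 150 mm, 90 g: yellow handle 80 long, 26 wide, 26 high (rounded square bar), brass ferrule, cranked shank, steel blade 36 mm wide, 42 long, 4 thick, its underside level with the handle's. Origin under the handle's middle; +x along it to the cutting edge (at 110; butt at -40), z up. Mass centre 12 to 26 ahead of the origin. Starts on the bench, blade away from the robot within 0.5 rad.
- rack: flat plywood board fixed to the bench, 190 (x) by 290 (y) by 6 mm. Origin: centre of underside, at bench height; z up. Four dark green handle lanes, each 86 (x) by 36 (y) mm, centres at x = -35, y = 108, 36, -36, -108 mm. Dark brown strip across it at x = +85, the blade side (+x, away from the robot, within 0.2 rad).
- oilstone: grey sharpening stone in a dark wooden holder, 110 x 45 x 26 mm, loose on the bench about 210 mm from the board's centre along the board's +y or -y: either end, it differs each time. It shows the end for the narrowest chisel. Leave alone. Origin: centre of its underside; long side along x.
- wax_tin: round copper-coloured tin with a pale metal top, 48 mm across, 35 mm high, loose on the bench beyond the other end of the board. Leave alone. Origin: centre of its underside.
Not all that is in view belongs to the job. Of the things shaped like the chisel_yellow, the yellow one is meant.

How it is judged:
At the end, for the whole second after the job is handed in: From the end by the stone the lanes hold red, black, blue, yellow; every chisel released, at rest, flat on the board (5 mm, 0.12 rad), blade towards the dark strip, in line within 0.2 rad, handle's middle within 13 mm across and 15 mm along of its lane's centre (x of chisel_red in the frame of rack between -0.05 and -0.02 m and z of chisel_red in the frame of rack between 0.001 and 0.011 m and angle between the x axis of each of chisel_red, chisel_black, chisel_blue, chisel_yellow and the x axis of rack, either way round below 0.2 rad and angle between each of chisel_red, chisel_black, chisel_blue, chisel_yellow's own z axis and vertical below 0.12 rad and x of rack in the frame of chisel_red above 0 m and linear speed of each of chisel_red, chisel_black, chisel_blue, chisel_yellow below 0.02 m/s and contact force between each of chisel_red, chisel_black, chisel_blue, chisel_yellow and the fingers below 0.1 N and x of chisel_black in the frame of rack between -0.05 and -0.02 m and z of chisel_black in the frame of rack between 0.001 and 0.011 m and x of rack in the frame of chisel_black above 0 m and x of chisel_blue in the frame of rack between -0.05 and -0.02 m and z of chisel_blue in the frame of rack between 0.001 and 0.011 m and x of rack in the frame of chisel_blue above 0 m and x of chisel_yellow in the frame of rack between -0.05 and -0.02 m and z of chisel_yellow in the frame of rack between 0.001 and 0.011 m and x of rack in the frame of chisel_yellow above 0 m and ((y of oilstone in the frame of rack above 0 m and y of chisel_red in the frame of rack between 0.095 and 0.121 m and y of chisel_black in the frame of rack between 0.023 and 0.049 m and y of chisel_blue in the frame of rack between -0.049 and -0.023 m and y of chisel_yellow in the frame of rack between -0.121 and -0.095 m) or (y of oilstone in the frame of rack below 0 m and y of chisel_red in the frame of rack between -0.121 and -0.095 m and y of chisel_black in the frame of rack between -0.049 and -0.023 m and y of chisel_blue in the frame of rack between 0.023 and 0.049 m and y of chisel_yellow in the frame of rack between 0.095 and 0.121 m))); the robot touches nothing.
It fails at once if the oilstone is shifted by more than 15 mm (distance of oilstone from where it was at the start of the episode above 0.015 m).
It fails at once if the wax tin is shifted by more than 15 mm (distance of wax_tin from where it was at the start of the episode above 0.015 m).
It fails at once if a chisel is let fall from more than about 5 cm ((height (world z) of chisel_red above 0.04 m and contact force between chisel_red and anything else below 0.01 N and linear speed of chisel_red above 0.4 m/s) or (height (world z) of chisel_black above 0.04 m and contact force between chisel_black and anything else below 0.01 N and linear speed of chisel_black above 0.4 m/s) or (height (world z) of chisel_blue above 0.04 m and contact force between chisel_blue and anything else below 0.01 N and linear speed of chisel_blue above 0.4 m/s) or (height (world z) of chisel_yellow above 0.04 m and contact force between chisel_yellow and anything else below 0.01 N and linear speed of chisel_yellow above 0.4 m/s)).
It also fails if it takes over 99 s, if anything falls off the work surface, if the arm or the gripper's body presses on something with over 40 N, if the wrist force passes 120 N, or if a joint passes its speed limit or range.

ROBOT

A 6-joint arm with a two-finger parallel gripper is mounted at the origin on the work surface. World frame = base frame: x ahead of the robot, y to its left, z up, the work surface at z = 0. Lengths are in m, angles in rad, forces in N, time in s.
With the tool pointing down it reaches from about 0.25 to 0.85 m from the base axis. Payload 12.5 kg.
Tool frame: the origin (TCP) lies at the very end of the fingers, on their centre line; the grasp point (between the pads) lies behind it (bot.grip_point_offset is the z of the grasp point in the tool frame, in m); z points along the fingers, y is the line along which they close (so a half turn about z gives the same grasp; the last joint's range is limited). The gripper opens to 93 mm and grips with 3 to 60 N. Pads are 15 mm wide; open, the fingers measure 128 mm over their backs; the gripper's body (75 mm by 188 mm) begins 65 mm behind the grasp point.
Start: joints at [1.253, 0.351, 1.652, -0, 1.139, -0.085], TCP at [0.127, 0.535, 0.219] pointing down, gripper open.
Joint ranges: [-2.75, 2.75], [-0.79, 2.1], [0.01, 2.65], [-1.57, 4.71], [0.07, 3.14], [-2.87, 2.87]. Speed limits (rad/s): [2.22, 2.22, 2.79, 3.14, 3.14, 3.14].

INTERFACE

Orientations are given as a unit quaternion [w, x, y, z].
In Python, from bench import bot, viewer gives the robot as it stands.
- The arm moves only by the shell command python3 -m inch 'ROWS' [FORCE]. ROWS is JSON, a list of rows, each an object of numbers: "tx", "ty", "tz": the shift along the tool's x, y, z in m; "turn": the turn about the tool's z in rad; "hand": the finger opening in m, from 0 to 0.093. A call has 1 to 5 rows; each row shifts and turns the commanded pose from where the row before left it, along the tool's axes as they then stand; what a row does not reach is not made up. A row lasts 1/12 s, in which the tool goes at most 41.7 mm and 7.16 degrees, less where a joint would pass 70% of its speed; a pose out of reach is approached as far as the arm can. A call is refused whole if a number of a shift passes 0.0417 or a number of a turn 0.125, either way. A call with a gripper value outside its range is refused whole. The fingers move at their own pace and stop on an object; FORCE is the grip in N (left out, the last holds). Time passes only in rows, so rows that do not move let the fingers close. It gives the time, the measured TCP pose, the force, the opening and the grip force at its end, in the units of the state.
- bot.get_state(): the state, without advancing time (a new reading comes with each control period).
- viewer.get_image(name): name is "side" or "top" or "wrist"; returns a dict with "pixels" (420x560x3 uint8, red, green, blue), "mtx" (3x3 intrinsics, pixels), "rvec" (rotation vector, rad) and "tvec" (3), from world to camera coordinates, as OpenCV has them. Camera axes: x right, y down, z forward; pixel columns grow to the right and rows downward; lengths in m; the calibration is good to about 2 mm. A picture is of the moment at which its call begins. There is no depth.
- bot.close_job(): hands the job in; it is judged then, once.
The state is a dict: "time_s": time; "qpos": joint angles; "qvel": joint speeds; "joint_efforts": joint torques, N m; "eef_pos": TCP position; "eef_rot": TCP orientation; "ft_force": force on the tool from outside, world axes, zero at the start; "moment": the same for the moment, N m; "width": opening from 0.0 (shut) to 1.0 (fully open); "grasp_force": force on a finger pad.
Only numpy, scipy, OpenCV 4.12 (cv2) and the standard library are available. Lean on these libraries where they do the work, as an engineer would, in place of code of your own. Each camera call takes 0.05 s, during which the arm holds its last target. There are 200 camera calls.

## Working session

There is one attempt and no reset: what is moved stays moved. The work goes in short steps, Python scripts to look and compute and a shell command to move; the robot and the scene stay as the last step left them, time stands still between calls to the robot, and variables do not carry over. Pictures are saved under pics/ and viewed, at most 14 in all, crops included, and the job is handed in when it is done.

```bash
mkdir -p pics
python3 - <<'E'
from bench import bot, viewer
import cv2
print(bot.get_state(), bot.grip_point_offset)
for n in ("top","side"):
    d=viewer.get_image(n); cv2.imwrite(f"pics/{n}0.png",cv2.resize(d["pixels"][:,:,::-1],(800,600),interpolation=cv2.INTER_CUBIC)); print(n,d["mtx"],d["rvec"],d["tvec"])
E
```

```text
{'time_s': 0.0, 'qpos': array([ 1.25336817e+00,  3.51195251e-01,  1.65241362e+00, -1.12527428e-05,
        1.13911106e+00, -8.46004648e-02]), 'qvel': array([-0.00011722, -0.0007894 ,  0.00156909,  0.00032272, -0.00077629,
        0.00056219]), 'joint_efforts': array([-1.59138650e-03, -4.97315276e+01, -2.85257345e+01,  6.98035397e-02,
        2.57068395e-02, -1.04749574e-04]), 'eef_pos': array([0.12677245, 0.53483904, 0.21812786]), 'eef_rot': array([-1.07532004e-04,  1.16148722e-01,  9.93231673e-01, -5.53309893e-04]), 'ft_force': array([0.6170951 , 0.03985831, 0.24811435]), 'moment': array([ 0.00339483, -0.02711172, -0.00658726]), 'grasp_force': 0.0, 'width': 0.9972950834920272} -0.0188
top [[515.18297674   0.         279.40778279]
 [  0.         515.18297674 216.66273062]
 [  0.           0.           1.        ]] [ 2.15854059 -2.09314483  0.23139331] [-0.02957231  0.48238658  1.46612227]
side [[505.53947666   0.         279.5921837 ]
 [  0.         505.53947666 208.05830168]
 [  0.           0.           1.        ]] [ 0.15298708 -2.7140106   1.4492437 ] [0.47246324 0.06203072 1.36843229]
```

View pics/top0.png

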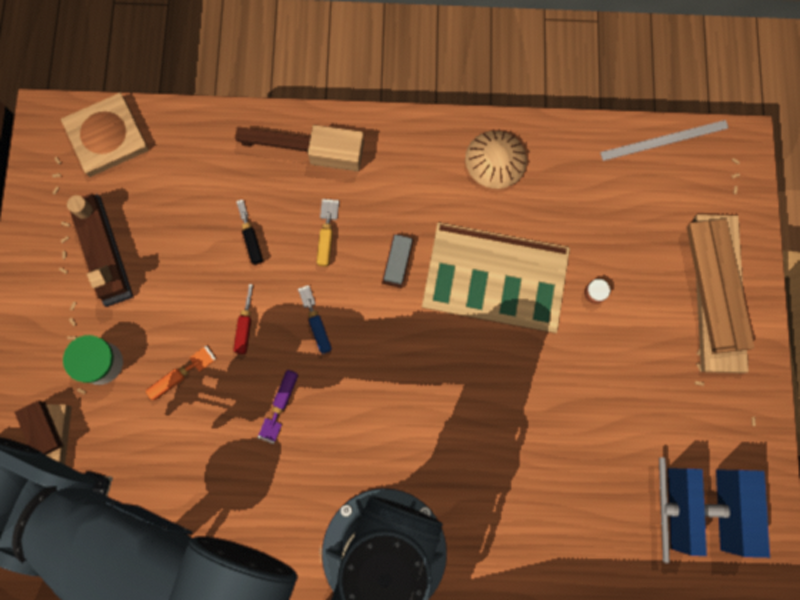

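View pics/side0.png

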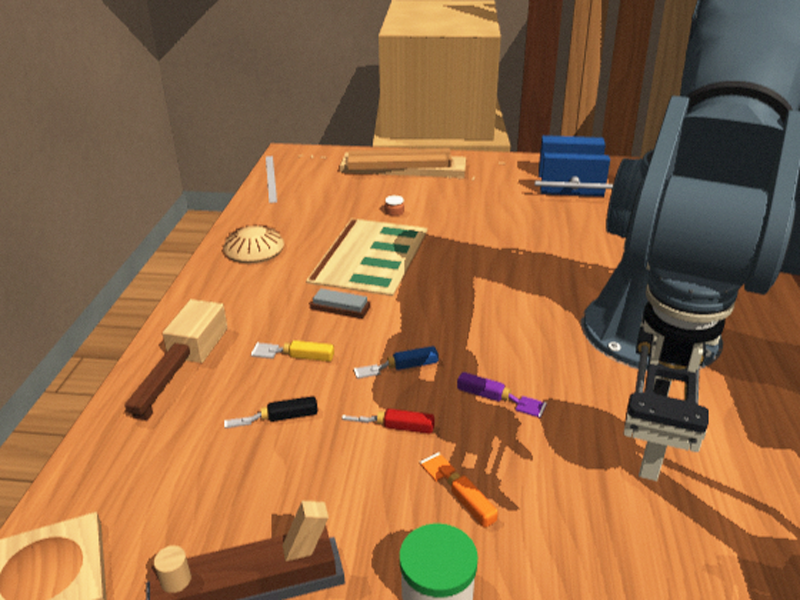

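The stone sits at the board's left (+y) end, top picture (398,260), and the tin at (598,290).

Candidates in the top picture:
- Chisel-shaped: red (243,322), black (250,235), blue (315,322), yellow (326,235), plus the decoys orange (180,375) and purple (278,408).
- For "chisel_yellow", the choice is the yellow one at (326,235). The orange and purple ones are decoys.

Next I'll rectify a close crop and measure.

```bash
cat > h.py <<'E'
from bench import bot, viewer
import cv2, numpy as np
def hom(d,z):  # world plane z (x,y) -> pixel
    R=cv2.Rodrigues(np.array(d["rvec"]))[0]; t=np.array(d["tvec"]).ravel()
    return np.array(d["mtx"])@np.c_[R[:,0],R[:,1],R[:,2]*z+t]
def rect(d,z,x0,x1,y0,y1,s=1000):  # ortho image: row down = -x, col right = -y ; s px per m
    A=np.array([[0,-1/s,x1],[-1/s,0,y1],[0,0,1]])
    return cv2.warpPerspective(d["pixels"],hom(d,z)@A,(int((y1-y0)*s),int((x1-x0)*s)),flags=cv2.INTER_CUBIC|cv2.WARP_INVERSE_MAP)
HS=dict(red=[(0,6),(174,180)],yellow=[(20,32)],blue=[(100,118)],green=[(60,95)])
def mask(im,c):
    h=cv2.cvtColor(im,cv2.COLOR_RGB2HSV)
    if c=="black": m=((h[...,2]<60)&(h[...,1]<110)).astype(np.uint8)
    else:
        m=np.zeros(im.shape[:2],np.uint8)
        for a,b in HS[c]: m|=((h[...,0]>=a)&(h[...,0]<=b)&(h[...,1]>(150 if c!="green" else 80))&(h[...,2]>(60 if c in("red","yellow") else 20))).astype(np.uint8)
    return cv2.morphologyEx(m,cv2.MORPH_OPEN,np.ones((5,5),np.uint8))
def blobs(im,c,x1,y1,s=1000,amin=500,amax=6000):
    n,l,st,ce=cv2.connectedComponentsWithStats(mask(im,c)); out=[]
    for i in range(1,n):
        if not amin<st[i,4]*1e6/s/s<amax: continue
        (u,v),(w,hh),a=cv2.minAreaRect(np.argwhere(l==i)[:,::-1].astype(np.float32))
        th=np.radians(a) # angle of w side in image (u right, v down)
        if hh>w: th+=np.pi/2; w,hh=hh,w
        dx,dy=-np.sin(th),-np.cos(th)
        if dx<0: dx,dy=-dx,-dy
        out.append([round(float(q),4) for q in (x1-ce[i,1]/s,y1-ce[i,0]/s,x1-v/s,y1-u/s,np.arctan2(dy,dx),w/s,hh/s)])
    return out
E
python3 - <<'E'
from h import *
d=viewer.get_image("top")
R=cv2.Rodrigues(d["rvec"])[0]; print("cam",-R.T@d["tvec"])
X1,Y1=.85,.5
im=rect(d,.013,.25,X1,-.5,Y1); 
for c in("red","black","blue","yellow"): print(c,*blobs(im,c,X1,Y1),sep="\n ")
print("green",*blobs(rect(d,.006,.25,X1,-.5,Y1),"green",X1,Y1),sep="\n ")
cv2.imwrite("pics/a.png",cv2.resize(im[:450,50:850],None,fx=1,fy=1)[:,:,::-1])
E
```

```text
cam [0.18537434 0.00977786 1.53252295]
red
 [0.4268, 0.3111, 0.4267, 0.3111, -0.0768, 0.08, 0.0282]
black
 [0.6196, 0.3027, 0.6197, 0.3028, 0.3303, 0.0777, 0.0214]
blue
 [0.433, 0.1497, 0.4326, 0.1496, 0.3869, 0.0753, 0.0198]
yellow
green
 [0.5535, -0.1081, 0.5537, -0.1081, -0.1556, 0.0786, 0.0292]
 [0.5419, -0.1791, 0.542, -0.1793, -0.1566, 0.0784, 0.0292]
 [0.5303, -0.2502, 0.5304, -0.2503, -0.1578, 0.0786, 0.0294]
 [0.5189, -0.3213, 0.5191, -0.3214, -0.1608, 0.0786, 0.0295]
```

View pics/a.png

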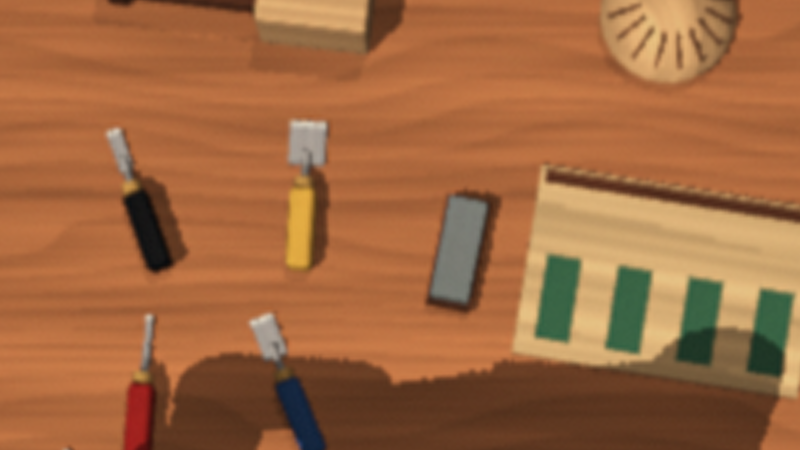

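The crop shows the yellow-handled chisel with its 36 mm wide blade: handle (301,227), blade (308,142). That confirms the choice. In world coordinates its handle centre is at about (0.623, 0.149), yaw about -0.055. The lanes measure 72.0 mm apart, as specified, and the board's yaw is -0.160. I'll pick up red first.

```bash
cat > plan.py <<'E'
import sys; from h import *
def go(x,y,z,th,ahead=.017):
    s=bot.get_state(); w,a,b,c=s["eef_rot"]; p=s["eef_pos"]
    yx,yy=2*(a*b-w*c)*1,1-2*(a*a+c*c); t0=np.arctan2(-yx,yy)
    dx,dy=x+ahead*np.cos(th)-p[0],y+ahead*np.sin(th)-p[1]
    print("turn %.3f then tx %.4f ty %.4f tz %.4f | now th %.3f"%(t0-th,-(dx*np.cos(th)+dy*np.sin(th)),-dx*np.sin(th)+dy*np.cos(th),p[2]-z,t0),p.round(4),"w %.3f g %.1f"%(s["width"]*.093,s["grasp_force"]),s["ft_force"].round(1),"t",round(s["time_s"],2))
if __name__=="__main__": go(*map(float,sys.argv[1:]))
E
python3 plan.py .4268 .3111 .10 -.077
```

```text
turn -0.156 then tx -0.3333 ty -0.2001 tz 0.1182 | now th -0.233 [0.1268 0.5349 0.2182] w 0.093 g 0.0 [ 0.   0.5 -0.4] t 0.15
```

```bash
python3 -m inch '[{"turn":-0.078,"hand":0.06},{"turn":-0.078},{"tx":-0.028,"ty":-0.0165,"tz":0.01},{"tx":-0.028,"ty":-0.0165,"tz":0.01},{"tx":-0.028,"ty":-0.0165,"tz":0.01}]'
python3 -m inch '[{"tx":-0.028,"ty":-0.0165,"tz":0.01},{"tx":-0.028,"ty":-0.0165,"tz":0.01},{"tx":-0.028,"ty":-0.0165,"tz":0.01},{"tx":-0.028,"ty":-0.0165,"tz":0.01},{"tx":-0.028,"ty":-0.0165,"tz":0.01}]'
python3 -m inch '[{"tx":-0.028,"ty":-0.0165,"tz":0.01},{"tx":-0.028,"ty":-0.0165,"tz":0.01},{"tx":-0.028,"ty":-0.0165,"tz":0.01},{"tx":-0.025,"ty":-0.0165,"tz":0.008},{}]'
python3 plan.py .4268 .3111 .004 -.077
python3 - <<'E'
from h import *
d=viewer.get_image("wrist"); cv2.imwrite("pics/w1.png",d["pixels"][:,:,::-1]); 
d=viewer.get_image("top"); im=rect(d,.013,.25,.85,-.5,.5)
for c in("red","black","blue"): print(c,*blobs(im,c,.85,.5))
E
```

```text
turn -0.156 then tx -0.3333 ty -0.2001 tz 0.2142 | now th -0.233 [0.1268 0.5349 0.2182] w 0.093 g 0.0 [ 0.   0.5 -0.4] t 0.15
red [0.427, 0.3112, 0.4267, 0.3111, -0.073, 0.08, 0.028]
black [0.6195, 0.3027, 0.6196, 0.3028, 0.3321, 0.0775, 0.0214]
blue [0.4331, 0.1497, 0.4328, 0.1495, 0.4076, 0.0749, 0.0198]invalid input at $[0]: expected keys tx, ty, tz, turn, hand
invalid input at $[0]: expected keys tx, ty, tz, turn, hand
invalid input at $[0]: expected keys tx, ty, tz, turn, hand
```

View pics/w1.png

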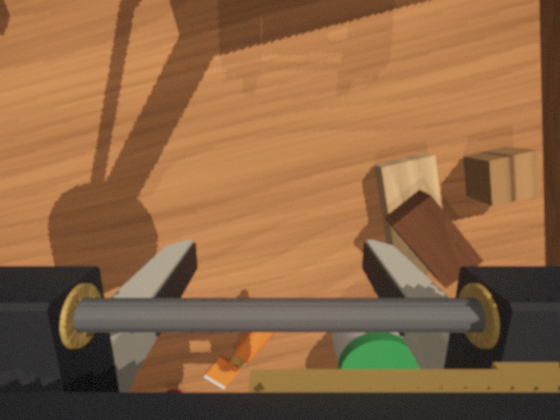

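The calls were refused because every row needs all five keys. The arm hasn't moved, so the wrist picture only shows the start pose (orange decoy at (238,358), green lid at (378,355)). I'll resend with full rows.

```bash
python3 -m inch '[{"tx":0,"ty":0,"tz":0,"turn":-0.078,"hand":0.06},{"tx":0,"ty":0,"tz":0,"turn":-0.078,"hand":0.06},{"tx":-0.028,"ty":-0.0165,"tz":0.01,"turn":0,"hand":0.06},{"tx":-0.028,"ty":-0.0165,"tz":0.01,"turn":0,"hand":0.06},{"tx":-0.028,"ty":-0.0165,"tz":0.01,"turn":0,"hand":0.06}]'
python3 -m inch '[{"tx":-0.028,"ty":-0.0165,"tz":0.01,"turn":0,"hand":0.06},{"tx":-0.028,"ty":-0.0165,"tz":0.01,"turn":0,"hand":0.06},{"tx":-0.028,"ty":-0.0165,"tz":0.01,"turn":0,"hand":0.06},{"tx":-0.028,"ty":-0.0165,"tz":0.01,"turn":0,"hand":0.06},{"tx":-0.028,"ty":-0.0165,"tz":0.01,"turn":0,"hand":0.06}]'
python3 -m inch '[{"tx":-0.028,"ty":-0.0165,"tz":0.01,"turn":0,"hand":0.06},{"tx":-0.028,"ty":-0.0165,"tz":0.01,"turn":0,"hand":0.06},{"tx":-0.028,"ty":-0.0165,"tz":0.01,"turn":0,"hand":0.06},{"tx":-0.025,"ty":-0.018,"tz":0.008,"turn":0,"hand":0.06},{"tx":0,"ty":0,"tz":0,"turn":0,"hand":0.06}]'
python3 plan.py .4268 .3111 .004 -.077
python3 - <<'E'
from h import *
d=viewer.get_image("wrist"); cv2.imwrite("pics/w2.png",d["pixels"][:,:,::-1])
E
```

```text
time_s: 0.67
eef_pos: [0.2074, 0.4787, 0.1882]
eef_rot: [0.0, 0.038, 0.999, 0.0]
ft_force: [-0.3, 0.4, 0.3]
width: 0.688
grasp_force: 0.0
time_s: 1.08
eef_pos: [0.3412, 0.3853, 0.1382]
eef_rot: [0.0, 0.038, 0.999, 0.0]
ft_force: [0.2, 1.0, 0.2]
width: 0.647
grasp_force: 0.0
time_s: 1.5
eef_pos: [0.4463, 0.3076, 0.0992]
eef_rot: [-0.0, 0.04, 0.999, -0.001]
ft_force: [0.4, 0.0, -0.2]
width: 0.646
grasp_force: 0.0
turn -0.003 then tx 0.0028 ty 0.0020 tz 0.0952 | now th -0.080 [0.4463 0.3076 0.0992] w 0.060 g 0.0 [ 0.4  0.  -0.2] t 1.5
```

View pics/w2.png

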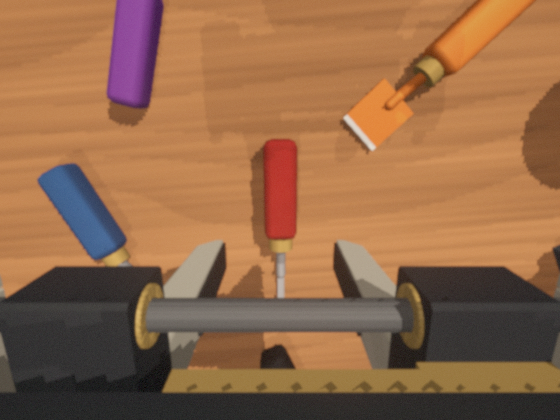

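The red handle (281,190) is straight and centred between the fingers. I'll descend, grip and lift a little.

```bash
python3 -m inch '[{"tx":0.0028,"ty":0.002,"tz":0.025,"turn":0,"hand":0.06},{"tx":0,"ty":0,"tz":0.03,"turn":0,"hand":0.06},{"tx":0,"ty":0,"tz":0.025,"turn":0,"hand":0.06},{"tx":0,"ty":0,"tz":0.015,"turn":0,"hand":0.06},{"tx":0,"ty":0,"tz":0,"turn":0,"hand":0.06}]' 30
python3 -m inch '[{"tx":0,"ty":0,"tz":0,"turn":0,"hand":0},{"tx":0,"ty":0,"tz":0,"turn":0,"hand":0},{"tx":0,"ty":0,"tz":0,"turn":0,"hand":0},{"tx":0,"ty":0,"tz":0,"turn":0,"hand":0},{"tx":0,"ty":0,"tz":0,"turn":0,"hand":0}]' 30
python3 -m inch '[{"tx":0,"ty":0,"tz":-0.02,"turn":0,"hand":0},{"tx":0,"ty":0,"tz":-0.03,"turn":0,"hand":0},{"tx":0,"ty":0,"tz":-0.03,"turn":0,"hand":0},{"tx":0,"ty":0,"tz":-0.03,"turn":0,"hand":0},{"tx":0,"ty":0,"tz":0,"turn":0,"hand":0}]'
python3 plan.py .5535 -.1081 .115 -.16
```

```text
time_s: 1.97
eef_pos: [0.4388, 0.3126, 0.0031]
eef_rot: [-0.002, 0.038, 0.999, -0.001]
ft_force: [-0.4, -0.6, -0.7]
width: 0.647
grasp_force: 0.0
time_s: 2.38
eef_pos: [0.4412, 0.3131, 0.0065]
eef_rot: [0.001, 0.038, 0.999, 0.0]
ft_force: [-0.5, -1.5, 1.2]
width: 0.335
grasp_force: 0.6
time_s: 2.8
eef_pos: [0.4432, 0.3143, 0.1212]
eef_rot: [0.004, 0.038, 0.999, 0.002]
ft_force: [0.4, 0.4, -0.5]
width: 0.277
grasp_force: 29.9
turn 0.083 then tx -0.1931 ty -0.3994 tz 0.0062 | now th -0.077 [0.4432 0.3143 0.1212] w 0.026 g 29.9 [ 0.4  0.4 -0.5] t 2.8
```

The fingers were only just closing when the lift began, so I'll check how the chisel is held.

Run:
```python
from h import *
d=viewer.get_image("wrist")["pixels"][120:340,150:410]; s=viewer.get_image("side"); H=hom(s,.12)
u=H@[.45,.31,1]; u=(u[:2]/u[2]).astype(int); print(u)
e=s["pixels"][u[1]-80:u[1]+80,u[0]-95:u[0]+95]
cv2.imwrite("pics/g1.png",np.hstack([cv2.resize(d,(400,340)),cv2.resize(e,(400,340),interpolation=cv2.INTER_CUBIC)])[:,:,::-1])
```

```text
[274 257]
```

View pics/g1.png

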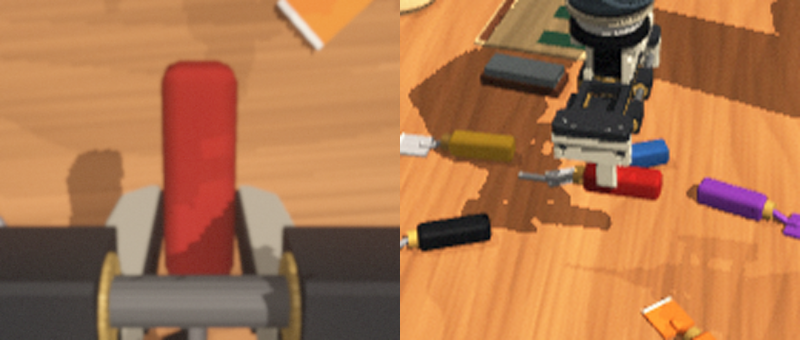

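Red is held level and straight, with the butt clear behind the pads (wrist crop (200,65)). Now I'll carry it to the first lane.

```bash
python3 -m inch '[{"tx":0,"ty":0,"tz":0,"turn":0.083,"hand":0},{"tx":-0.010,"ty":-0.02,"tz":0,"turn":0,"hand":0},{"tx":-0.015,"ty":-0.031,"tz":0,"turn":0,"hand":0},{"tx":-0.015,"ty":-0.031,"tz":0,"turn":0,"hand":0},{"tx":-0.015,"ty":-0.031,"tz":0,"turn":0,"hand":0}]'
python3 -m inch '[{"tx":-0.015,"ty":-0.031,"tz":0,"turn":0,"hand":0},{"tx":-0.015,"ty":-0.031,"tz":0,"turn":0,"hand":0},{"tx":-0.015,"ty":-0.031,"tz":0,"turn":0,"hand":0},{"tx":-0.015,"ty":-0.031,"tz":0,"turn":0,"hand":0},{"tx":-0.015,"ty":-0.031,"tz":0,"turn":0,"hand":0}]'
python3 -m inch '[{"tx":-0.015,"ty":-0.031,"tz":0,"turn":0,"hand":0},{"tx":-0.015,"ty":-0.031,"tz":0,"turn":0,"hand":0},{"tx":-0.015,"ty":-0.031,"tz":0,"turn":0,"hand":0},{"tx":-0.009,"ty":-0.018,"tz":0,"turn":0,"hand":0},{"tx":0,"ty":0,"tz":0,"turn":0,"hand":0}]'
python3 -m inch '[{"tx":0,"ty":0,"tz":0,"turn":0,"hand":0}]'
python3 plan.py .5535 -.1081 .03 -.16
```

```text
time_s: 3.32
eef_pos: [0.4765, 0.1911, 0.1142]
eef_rot: [-0.001, 0.079, 0.997, -0.0]
ft_force: [0.6, 0.4, -0.6]
width: 0.275
grasp_force: 29.9
time_s: 3.73
eef_pos: [0.526, 0.0259, 0.1142]
eef_rot: [-0.001, 0.08, 0.997, -0.0]
ft_force: [0.6, 1.0, 0.4]
width: 0.278
grasp_force: 29.9
time_s: 4.15
eef_pos: [0.5624, -0.0939, 0.1141]
eef_rot: [-0.001, 0.081, 0.997, -0.0]
ft_force: [0.1, -0.1, -0.8]
width: 0.272
grasp_force: 29.9
time_s: 4.23
eef_pos: [0.5615, -0.091, 0.1141]
eef_rot: [-0.001, 0.081, 0.997, 0.0]
ft_force: [-1.1, 1.0, -1.5]
width: 0.273
grasp_force: 29.9
turn -0.002 then tx -0.0118 ty -0.0182 tz 0.0841 | now th -0.162 [ 0.5615 -0.091   0.1141] w 0.025 g 29.9 [-1.1  1.  -1.5] t 4.23
```

```bash
python3 -m inch '[{"tx":-0.006,"ty":-0.009,"tz":0.02,"turn":0,"hand":0},{"tx":-0.006,"ty":-0.009,"tz":0.02,"turn":0,"hand":0},{"tx":0,"ty":0,"tz":0.022,"turn":0,"hand":0},{"tx":0,"ty":0,"tz":0.022,"turn":0,"hand":0},{"tx":0,"ty":0,"tz":0,"turn":0,"hand":0}]'
python3 -m inch '[{"tx":0,"ty":0,"tz":0,"turn":0,"hand":0},{"tx":0,"ty":0,"tz":0,"turn":0,"hand":0}]'
python3 plan.py .5535 -.1081 .010 -.16
python3 - <<'E'
from h import *
d=viewer.get_image("wrist")["pixels"][120:340,150:410]; s=viewer.get_image("side"); H=hom(s,.03)
u=H@[.55,-.1,1]; u=(u[:2]/u[2]).astype(int); print(u)
e=s["pixels"][u[1]-50:u[1]+50,u[0]-60:u[0]+60]
cv2.imwrite("pics/g2.png",np.hstack([cv2.resize(d,(400,340)),cv2.resize(e,(400,340),interpolation=cv2.INTER_CUBIC)])[:,:,::-1])
E
```

```text
time_s: 4.65
eef_pos: [0.5682, -0.1082, 0.0273]
eef_rot: [-0.004, 0.079, 0.997, 0.001]
ft_force: [-1.3, -0.1, -2.9]
width: 0.272
grasp_force: 29.9
time_s: 4.82
eef_pos: [0.5715, -0.1095, 0.0325]
eef_rot: [0.0, 0.079, 0.997, -0.0]
ft_force: [0.3, 0.3, 0.0]
width: 0.274
grasp_force: 29.9
turn 0.001 then tx 0.0010 ty -0.0015 tz 0.0225 | now th -0.159 [ 0.5715 -0.1095  0.0325] w 0.025 g 29.9 [0.3 0.3 0. ] t 4.82
[258 190]
```

View pics/g2.png

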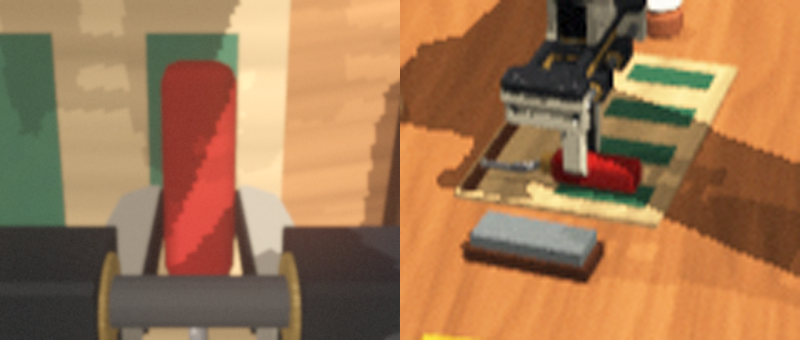

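In the wrist crop the handle (200) sits about 3 mm right of the lane's middle (193), with the handle above the lane and level. I'll nudge it left and lower it slowly.

```bash
python3 -m inch '[{"tx":0.001,"ty":-0.0025,"tz":0.008,"turn":0,"hand":0},{"tx":0,"ty":0,"tz":0.006,"turn":0,"hand":0},{"tx":0,"ty":0,"tz":0.003,"turn":0,"hand":0},{"tx":0,"ty":0,"tz":0.002,"turn":0,"hand":0},{"tx":0,"ty":0,"tz":0,"turn":0,"hand":0}]'
python3 -m inch '[{"tx":0,"ty":0,"tz":0.002,"turn":0,"hand":0},{"tx":0,"ty":0,"tz":0,"turn":0,"hand":0},{"tx":0,"ty":0,"tz":0,"turn":0,"hand":0}]'
python3 plan.py .5535 -.1081 .010 -.16
```

```text
time_s: 5.33
eef_pos: [0.5732, -0.1138, 0.0171]
eef_rot: [0.004, 0.08, 0.997, -0.001]
ft_force: [-5.7, 0.9, 38.8]
width: 0.276
grasp_force: 30.0
time_s: 5.58
eef_pos: [0.5736, -0.1139, 0.0156]
eef_rot: [0.005, 0.08, 0.997, -0.001]
ft_force: [-4.3, 0.6, 43.9]
width: 0.276
grasp_force: 30.0
turn 0.000 then tx 0.0038 ty 0.0025 tz 0.0056 | now th -0.160 [ 0.5736 -0.1139  0.0156] w 0.026 g 30.0 [-4.3  0.6 43.9] t 5.58
```

It's in contact with the board. I'll ease the pressure off, then open partially and rise.

```bash
python3 -m inch '[{"tx":0.001,"ty":0.002,"tz":-0.004,"turn":0,"hand":0},{"tx":0,"ty":0,"tz":0,"turn":0,"hand":0.045},{"tx":0,"ty":0,"tz":0,"turn":0,"hand":0.045},{"tx":0,"ty":0,"tz":0,"turn":0,"hand":0.045},{"tx":0,"ty":0,"tz":0,"turn":0,"hand":0.045}]'
python3 -m inch '[{"tx":0,"ty":0,"tz":-0.02,"turn":0,"hand":0.045},{"tx":0,"ty":0,"tz":-0.03,"turn":0,"hand":0.045},{"tx":0,"ty":0,"tz":-0.03,"turn":0,"hand":0.045},{"tx":0.02,"ty":0.02,"tz":-0.02,"turn":0,"hand":0.06},{"tx":0.02,"ty":0.02,"tz":0,"turn":0,"hand":0.06}]'
python3 plan.py .433 .1497 .08 .39
```

```text
time_s: 6.0
eef_pos: [0.5689, -0.1104, 0.0141]
eef_rot: [-0.0, 0.08, 0.997, 0.0]
ft_force: [1.8, -0.2, 0.6]
width: 0.474
grasp_force: 0.0
time_s: 6.42
eef_pos: [0.5378, -0.0651, 0.118]
eef_rot: [0.003, 0.081, 0.997, -0.0]
ft_force: [-0.3, 0.9, -0.2]
width: 0.577
grasp_force: 0.0
turn -0.551 then tx -0.0017 ty 0.2385 tz 0.0380 | now th -0.161 [ 0.5378 -0.0651  0.118 ] w 0.054 g 0.0 [-0.3  0.9 -0.2] t 6.42
```

```bash
python3 -m inch '[{"tx":0,"ty":0,"tz":0,"turn":-0.104,"hand":0.06},{"tx":0,"ty":0,"tz":0,"turn":-0.104,"hand":0.06},{"tx":0,"ty":0,"tz":0,"turn":-0.104,"hand":0.06},{"tx":0,"ty":0,"tz":0,"turn":-0.104,"hand":0.06},{"tx":0,"ty":0,"tz":0,"turn":-0.104,"hand":0.06}]'
python3 -m inch '[{"tx":0,"ty":0.03,"tz":0.0,"turn":0,"hand":0.06},{"tx":0,"ty":0.03,"tz":0,"turn":0,"hand":0.06},{"tx":0,"ty":0.03,"tz":0.0,"turn":0,"hand":0.06},{"tx":0,"ty":0.03,"tz":0.0,"turn":0,"hand":0.06},{"tx":0,"ty":0.03,"tz":0.0,"turn":0,"hand":0.06}]'
python3 -m inch '[{"tx":0,"ty":0.03,"tz":0,"turn":0,"hand":0.06},{"tx":0,"ty":0.03,"tz":0.0,"turn":0,"hand":0.06},{"tx":0,"ty":0.025,"tz":0.0,"turn":0,"hand":0.06},{"tx":0,"ty":0,"tz":0,"turn":0,"hand":0.06},{"tx":0,"ty":0,"tz":0,"turn":0,"hand":0.06}]'
python3 plan.py .433 .1497 .08 .36
python3 - <<'E'
from h import *
d=viewer.get_image("wrist")
s=viewer.get_image("top"); im=rect(s,.013,.45,.70,-.40,.20,1000)
for c in("red","black","blue"): print(c,*blobs(rect(s,.013,.25,.85,-.5,.5),c,.85,.5))
cv2.imwrite("pics/g3.png",np.vstack([np.hstack([cv2.resize(d["pixels"],(467,350)),np.zeros((350,133,3),np.uint8)]),im])[:,:,::-1])
E
```

```text
time_s: 6.83
eef_pos: [0.5359, -0.0645, 0.1142]
eef_rot: [-0.0, -0.182, 0.983, 0.0]
ft_force: [-0.2, -0.5, -0.6]
width: 0.645
grasp_force: 0.0
time_s: 7.25
eef_pos: [0.4824, 0.0769, 0.1143]
eef_rot: [-0.0, -0.179, 0.984, 0.0]
ft_force: [0.6, 0.1, -0.3]
width: 0.644
grasp_force: 0.0
time_s: 7.67
eef_pos: [0.4528, 0.1561, 0.1144]
eef_rot: [-0.0, -0.18, 0.984, -0.0]
ft_force: [-0.1, 0.4, 0.7]
width: 0.645
grasp_force: 0.0
turn 0.002 then tx 0.0038 ty 0.0010 tz 0.0344 | now th 0.362 [0.4528 0.1561 0.1144] w 0.060 g 0.0 [-0.1  0.4  0.7] t 7.67
red [0.5572, -0.1076, 0.5576, -0.1077, -0.1747, 0.0808, 0.0249]
black [0.5432, 0.1079, 0.558, 0.1132, 0.3805, 0.1435, 0.0475]
blue
```

View pics/g3.png

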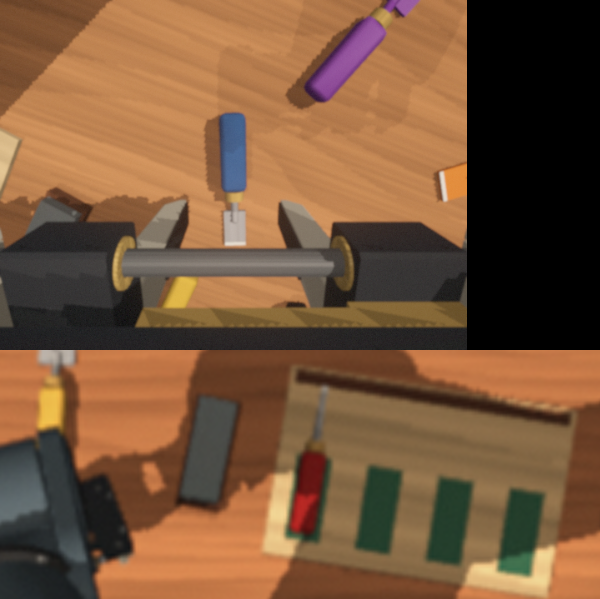

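Red lies within 4 mm of its lane centre and straight (lower picture (310,495)). Blue is centred between the fingers and aligned (wrist (233,152)). Grip blue, with more closing rows this time.

```bash
python3 -m inch '[{"tx":0.0038,"ty":0.001,"tz":0.025,"turn":0,"hand":0.06},{"tx":0,"ty":0,"tz":0.03,"turn":0,"hand":0.06},{"tx":0,"ty":0,"tz":0.03,"turn":0,"hand":0.06},{"tx":0,"ty":0,"tz":0.018,"turn":0,"hand":0.06},{"tx":0,"ty":0,"tz":0.007,"turn":0,"hand":0.06}]' 30
python3 -m inch '[{"tx":0,"ty":0,"tz":0,"turn":0,"hand":0},{"tx":0,"ty":0,"tz":0,"turn":0,"hand":0},{"tx":0,"ty":0,"tz":0,"turn":0,"hand":0},{"tx":0,"ty":0,"tz":0,"turn":0,"hand":0},{"tx":0,"ty":0,"tz":0,"turn":0,"hand":0}]' 30
python3 -m inch '[{"tx":0,"ty":0,"tz":0,"turn":0,"hand":0},{"tx":0,"ty":0,"tz":0,"turn":0,"hand":0},{"tx":0,"ty":0,"tz":0,"turn":0,"hand":0},{"tx":0,"ty":0,"tz":0,"turn":0,"hand":0},{"tx":0,"ty":0,"tz":-0.01,"turn":0,"hand":0}]'
python3 -m inch '[{"tx":0,"ty":0,"tz":-0.02,"turn":0,"hand":0},{"tx":0,"ty":0,"tz":-0.03,"turn":0,"hand":0},{"tx":0,"ty":0,"tz":-0.03,"turn":0,"hand":0},{"tx":0,"ty":0,"tz":-0.025,"turn":0,"hand":0},{"tx":0,"ty":0,"tz":0,"turn":0,"hand":0}]'
python3 plan.py .5303 -.2502 .115 -.16
```

```text
time_s: 8.18
eef_pos: [0.4484, 0.1536, 0.0022]
eef_rot: [-0.002, -0.178, 0.984, -0.0]
ft_force: [-0.3, 0.2, -0.4]
width: 0.643
grasp_force: 0.0
time_s: 8.6
eef_pos: [0.4499, 0.1551, 0.0056]
eef_rot: [0.001, -0.179, 0.984, 0.0]
ft_force: [-0.4, -0.9, -0.2]
width: 0.337
grasp_force: 0.0
time_s: 9.02
eef_pos: [0.4487, 0.1548, 0.0142]
eef_rot: [-0.001, -0.179, 0.984, -0.0]
ft_force: [0.4, 0.3, -0.6]
width: 0.28
grasp_force: 29.8
time_s: 9.43
eef_pos: [0.4514, 0.1555, 0.1245]
eef_rot: [0.004, -0.179, 0.984, 0.0]
ft_force: [0.9, -0.5, -0.1]
width: 0.28
grasp_force: 29.8
turn 0.520 then tx -0.1595 ty -0.3880 tz 0.0095 | now th 0.360 [0.4514 0.1555 0.1245] w 0.026 g 29.8 [ 0.9 -0.5 -0.1] t 9.43
```

```bash
python3 -m inch '[{"tx":0,"ty":0,"tz":0,"turn":0.104,"hand":0},{"tx":0,"ty":0,"tz":0,"turn":0.104,"hand":0},{"tx":0,"ty":0,"tz":0,"turn":0.104,"hand":0},{"tx":0,"ty":0,"tz":0,"turn":0.104,"hand":0},{"tx":0,"ty":0,"tz":0,"turn":0.104,"hand":0}]'
python3 -m inch '[{"tx":-0.007,"ty":-0.016,"tz":0,"turn":0,"hand":0},{"tx":-0.0132,"ty":-0.0322,"tz":0,"turn":0,"hand":0},{"tx":-0.0132,"ty":-0.0322,"tz":0,"turn":0,"hand":0},{"tx":-0.0132,"ty":-0.0322,"tz":0,"turn":0,"hand":0},{"tx":-0.0132,"ty":-0.0322,"tz":0,"turn":0,"hand":0}]'
python3 -m inch '[{"tx":-0.0132,"ty":-0.0322,"tz":0,"turn":0,"hand":0},{"tx":-0.0132,"ty":-0.0322,"tz":0,"turn":0,"hand":0},{"tx":-0.0132,"ty":-0.0322,"tz":0,"turn":0,"hand":0},{"tx":-0.0132,"ty":-0.0322,"tz":0,"turn":0,"hand":0},{"tx":-0.0132,"ty":-0.0322,"tz":0,"turn":0,"hand":0}]'
python3 -m inch '[{"tx":-0.0132,"ty":-0.0322,"tz":0,"turn":0,"hand":0},{"tx":-0.0132,"ty":-0.0322,"tz":0,"turn":0,"hand":0},{"tx":-0.007,"ty":-0.018,"tz":0,"turn":0,"hand":0},{"tx":0,"ty":0,"tz":0,"turn":0,"hand":0},{"tx":0,"ty":0,"tz":0,"turn":0,"hand":0}]'
python3 plan.py .5303 -.2502 .03 -.16
```

```text
time_s: 9.85
eef_pos: [0.449, 0.1549, 0.1195]
eef_rot: [-0.0, 0.082, 0.997, -0.0]
ft_force: [0.6, -0.6, -0.0]
width: 0.28
grasp_force: 29.8
time_s: 10.27
eef_pos: [0.4851, 0.001, 0.1196]
eef_rot: [-0.0, 0.08, 0.997, 0.0]
ft_force: [-0.2, 0.2, -0.9]
width: 0.277
grasp_force: 29.8
time_s: 10.68
eef_pos: [0.5246, -0.1686, 0.1195]
eef_rot: [-0.0, 0.08, 0.997, 0.0]
ft_force: [0.8, 1.0, -1.4]
width: 0.276
grasp_force: 29.8
time_s: 11.1
eef_pos: [0.5442, -0.2539, 0.1191]
eef_rot: [-0.0, 0.081, 0.997, 0.0]
ft_force: [-0.3, 1.0, -1.3]
width: 0.278
grasp_force: 29.8
turn -0.001 then tx -0.0027 ty 0.0014 tz 0.0891 | now th -0.161 [ 0.5442 -0.2539  0.1191] w 0.026 g 29.8 [-0.3  1.  -1.3] t 11.1
```

```bash
python3 -m inch '[{"tx":-0.0027,"ty":0.0014,"tz":0.02,"turn":0,"hand":0},{"tx":0,"ty":0,"tz":0.025,"turn":0,"hand":0},{"tx":0,"ty":0,"tz":0.025,"turn":0,"hand":0},{"tx":0,"ty":0,"tz":0.015,"turn":0,"hand":0},{"tx":0,"ty":0,"tz":0.005,"turn":0,"hand":0}]'
python3 -m inch '[{"tx":0,"ty":0,"tz":0,"turn":0,"hand":0},{"tx":0,"ty":0,"tz":0,"turn":0,"hand":0}]'
python3 plan.py .5303 -.2502 .010 -.16
python3 - <<'E'
from h import *
d=viewer.get_image("wrist")["pixels"][120:340,100:460]
cv2.imwrite("pics/g4.png",cv2.resize(d,(540,330))[:,:,::-1])
E
```

```text
time_s: 11.52
eef_pos: [0.5461, -0.2505, 0.0272]
eef_rot: [-0.002, 0.079, 0.997, 0.001]
ft_force: [-0.0, 0.2, -0.0]
width: 0.277
grasp_force: 29.8
time_s: 11.68
eef_pos: [0.5479, -0.2521, 0.0304]
eef_rot: [0.0, 0.079, 0.997, -0.0]
ft_force: [0.2, -0.4, -0.2]
width: 0.28
grasp_force: 29.8
turn 0.001 then tx 0.0007 ty -0.0009 tz 0.0204 | now th -0.159 [ 0.5479 -0.2521  0.0304] w 0.026 g 29.8 [ 0.2 -0.4 -0.2] t 11.68
```

View pics/g4.png

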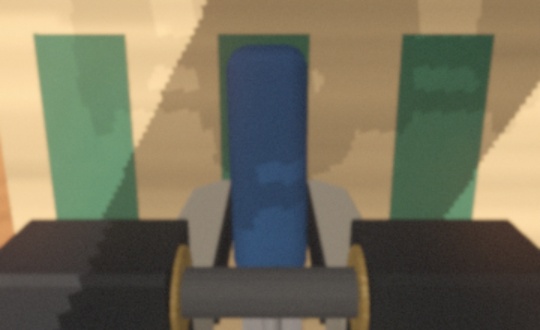

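The blue handle (268) is within 2 mm of its lane's middle (264), and straight. Lowering.

```bash
python3 -m inch '[{"tx":-0.001,"ty":-0.0015,"tz":0.008,"turn":0,"hand":0},{"tx":0,"ty":0,"tz":0.006,"turn":0,"hand":0},{"tx":0,"ty":0,"tz":0.002,"turn":0,"hand":0},{"tx":0,"ty":0,"tz":0.002,"turn":0,"hand":0},{"tx":0,"ty":0,"tz":0,"turn":0,"hand":0}]'
python3 -m inch '[{"tx":0,"ty":0,"tz":0,"turn":0,"hand":0},{"tx":0,"ty":0,"tz":0,"turn":0,"hand":0}]'
python3 plan.py .5303 -.2502 .010 -.16
```

```text
time_s: 12.15
eef_pos: [0.5483, -0.2543, 0.0116]
eef_rot: [-0.0, 0.08, 0.997, 0.0]
ft_force: [-0.1, 0.2, -1.3]
width: 0.277
grasp_force: 29.8
time_s: 12.32
eef_pos: [0.5484, -0.2543, 0.0116]
eef_rot: [0.0, 0.08, 0.997, -0.0]
ft_force: [0.2, -1.2, -1.2]
width: 0.277
grasp_force: 29.8
turn 0.000 then tx 0.0015 ty 0.0012 tz 0.0016 | now th -0.160 [ 0.5484 -0.2543  0.0116] w 0.026 g 29.8 [ 0.2 -1.2 -1.2] t 12.32
```

```bash
python3 -m inch '[{"tx":0,"ty":0,"tz":0.0015,"turn":0,"hand":0},{"tx":0,"ty":0,"tz":0,"turn":0,"hand":0}]'
python3 -m inch '[{"tx":0,"ty":0,"tz":0,"turn":0,"hand":0.045},{"tx":0,"ty":0,"tz":0,"turn":0,"hand":0.045},{"tx":0,"ty":0,"tz":0,"turn":0,"hand":0.045},{"tx":0,"ty":0,"tz":0,"turn":0,"hand":0.045},{"tx":0,"ty":0,"tz":0,"turn":0,"hand":0.045}]'
python3 -m inch '[{"tx":0,"ty":0,"tz":-0.02,"turn":0,"hand":0.045},{"tx":0,"ty":0,"tz":-0.03,"turn":0,"hand":0.045},{"tx":0,"ty":0,"tz":-0.03,"turn":0,"hand":0.045},{"tx":0,"ty":0,"tz":-0.02,"turn":-0.1,"hand":0.06},{"tx":0,"ty":0,"tz":0,"turn":0,"hand":0.06}]'
python3 plan.py .623 .149 .105 -.06
```

```text
time_s: 12.48
eef_pos: [0.5485, -0.2544, 0.0114]
eef_rot: [0.0, 0.08, 0.997, -0.0]
ft_force: [-5.2, 2.1, 14.1]
width: 0.28
grasp_force: 29.8
time_s: 12.9
eef_pos: [0.5483, -0.2542, 0.01]
eef_rot: [-0.0, 0.08, 0.997, 0.0]
ft_force: [-0.1, -0.2, 0.2]
width: 0.482
grasp_force: 0.0
time_s: 13.32
eef_pos: [0.5503, -0.2553, 0.1145]
eef_rot: [0.003, 0.027, 1.0, -0.002]
ft_force: [0.8, -0.8, -0.9]
width: 0.585
grasp_force: 0.0
turn 0.006 then tx -0.0653 ty 0.4080 tz 0.0095 | now th -0.054 [ 0.5503 -0.2553  0.1145] w 0.054 g 0.0 [ 0.8 -0.8 -0.9] t 13.32
```

```bash
python3 -m inch '[{"tx":-0.0055,"ty":0.034,"tz":0,"turn":0,"hand":0.06},{"tx":-0.0055,"ty":0.034,"tz":0,"turn":0,"hand":0.06},{"tx":-0.0055,"ty":0.034,"tz":0,"turn":0,"hand":0.06},{"tx":-0.0055,"ty":0.034,"tz":0,"turn":0,"hand":0.06},{"tx":-0.0055,"ty":0.034,"tz":0,"turn":0,"hand":0.06}]'
python3 -m inch '[{"tx":-0.0055,"ty":0.034,"tz":0,"turn":0,"hand":0.06},{"tx":-0.0055,"ty":0.034,"tz":0,"turn":0,"hand":0.06},{"tx":-0.0055,"ty":0.034,"tz":0,"turn":0,"hand":0.06},{"tx":-0.0055,"ty":0.034,"tz":0,"turn":0,"hand":0.06},{"tx":-0.0055,"ty":0.034,"tz":0,"turn":0,"hand":0.06}]'
python3 -m inch '[{"tx":-0.0055,"ty":0.034,"tz":0,"turn":0,"hand":0.06},{"tx":-0.0055,"ty":0.034,"tz":0,"turn":0,"hand":0.06},{"tx":0,"ty":0,"tz":0,"turn":0,"hand":0.06},{"tx":0,"ty":0,"tz":0,"turn":0,"hand":0.06}]'
python3 plan.py .623 .149 .105 -.06
python3 - <<'E'
from h import *
d=viewer.get_image("wrist")
s=viewer.get_image("top"); im=rect(s,.013,.45,.70,-.40,.20,1000)
for c in("red","blue"): print(c,*blobs(rect(s,.019,.25,.85,-.5,.5),c,.85,.5))
cv2.imwrite("pics/g5.png",np.vstack([np.hstack([cv2.resize(d["pixels"],(467,350)),np.zeros((350,133,3),np.uint8)]),im])[:,:,::-1])
E
```

```text
time_s: 13.73
eef_pos: [0.5857, -0.0846, 0.1092]
eef_rot: [-0.001, 0.031, 1.0, 0.0]
ft_force: [-0.0, -0.2, 0.6]
width: 0.646
grasp_force: 0.0
time_s: 14.15
eef_pos: [0.6233, 0.0835, 0.1091]
eef_rot: [-0.001, 0.031, 1.0, -0.0]
ft_force: [0.1, 0.3, -0.2]
width: 0.644
grasp_force: 0.0
time_s: 14.48
eef_pos: [0.6382, 0.1505, 0.1088]
eef_rot: [-0.001, 0.029, 1.0, -0.0]
ft_force: [-0.5, -0.1, 0.1]
width: 0.645
grasp_force: 0.0
turn 0.002 then tx -0.0019 ty -0.0024 tz 0.0038 | now th -0.058 [0.6382 0.1505 0.1088] w 0.060 g 0.0 [-0.5 -0.1  0.1] t 14.48
red [0.5563, -0.1074, 0.556, -0.1073, -0.1526, 0.0804, 0.0245]
blue [0.5301, -0.2502, 0.53, -0.25, -0.1526, 0.078, 0.0249]
```

View pics/g5.png

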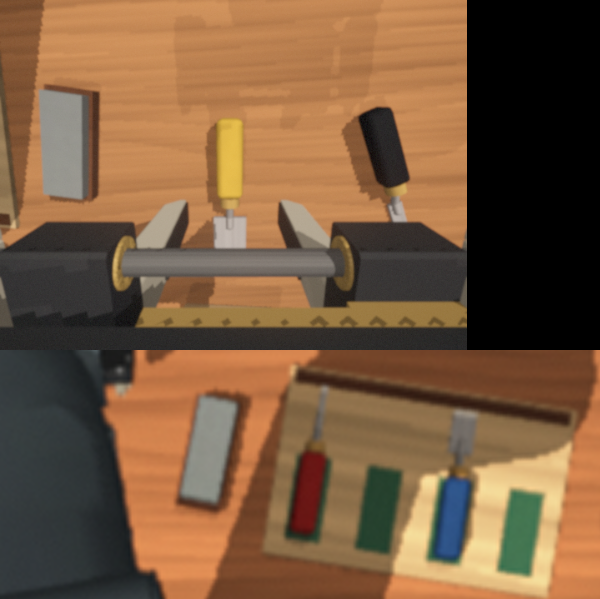

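Red and blue are well placed. Yellow is aligned at wrist (230,160), about 2 mm left of the finger centre, which matches the plan. Grip it.

```bash
python3 -m inch '[{"tx":-0.0019,"ty":-0.0024,"tz":0.025,"turn":0,"hand":0.06},{"tx":0,"ty":0,"tz":0.03,"turn":0,"hand":0.06},{"tx":0,"ty":0,"tz":0.03,"turn":0,"hand":0.06},{"tx":0,"ty":0,"tz":0.015,"turn":0,"hand":0.06},{"tx":0,"ty":0,"tz":0.005,"turn":0,"hand":0.06}]' 30
python3 -m inch '[{"tx":0,"ty":0,"tz":0,"turn":0,"hand":0},{"tx":0,"ty":0,"tz":0,"turn":0,"hand":0},{"tx":0,"ty":0,"tz":0,"turn":0,"hand":0},{"tx":0,"ty":0,"tz":0,"turn":0,"hand":0},{"tx":0,"ty":0,"tz":0,"turn":0,"hand":0}]' 30
python3 -m inch '[{"tx":0,"ty":0,"tz":0,"turn":0,"hand":0},{"tx":0,"ty":0,"tz":0,"turn":0,"hand":0},{"tx":0,"ty":0,"tz":0,"turn":0,"hand":0},{"tx":0,"ty":0,"tz":0,"turn":0,"hand":0},{"tx":0,"ty":0,"tz":-0.01,"turn":0,"hand":0}]'
python3 -m inch '[{"tx":0,"ty":0,"tz":-0.02,"turn":0,"hand":0},{"tx":0,"ty":0,"tz":-0.03,"turn":0,"hand":0},{"tx":0,"ty":0,"tz":-0.03,"turn":0,"hand":0},{"tx":0,"ty":0,"tz":-0.025,"turn":0,"hand":0},{"tx":0,"ty":0,"tz":0,"turn":0,"hand":0}]'
python3 plan.py .5189 -.3213 .115 -.16
```

```text
time_s: 15.0
eef_pos: [0.6388, 0.1451, 0.0023]
eef_rot: [-0.002, 0.031, 1.0, -0.0]
ft_force: [-0.8, 0.5, 0.1]
width: 0.645
grasp_force: 0.0
time_s: 15.42
eef_pos: [0.641, 0.1466, 0.0063]
eef_rot: [0.001, 0.03, 1.0, 0.0]
ft_force: [-0.5, -0.6, -0.0]
width: 0.34
grasp_force: 0.0
time_s: 15.83
eef_pos: [0.6394, 0.1464, 0.014]
eef_rot: [-0.001, 0.03, 1.0, -0.0]
ft_force: [0.3, -0.5, -2.3]
width: 0.277
grasp_force: 30.0
time_s: 16.25
eef_pos: [0.6428, 0.1469, 0.1262]
eef_rot: [0.004, 0.03, 1.0, 0.001]
ft_force: [0.4, -0.4, -0.3]
width: 0.276
grasp_force: 30.0
turn 0.100 then tx 0.0307 ty -0.4820 tz 0.0112 | now th -0.060 [0.6428 0.1469 0.1262] w 0.026 g 30.0 [ 0.4 -0.4 -0.3] t 16.25
```

```bash
python3 -m inch '[{"tx":0,"ty":0,"tz":0,"turn":0.1,"hand":0},{"tx":0.001,"ty":-0.018,"tz":0,"turn":0,"hand":0},{"tx":0.0022,"ty":-0.0343,"tz":0,"turn":0,"hand":0},{"tx":0.0022,"ty":-0.0343,"tz":0,"turn":0,"hand":0},{"tx":0.0022,"ty":-0.0343,"tz":0,"turn":0,"hand":0}]'
python3 -m inch '[{"tx":0.0022,"ty":-0.0343,"tz":0,"turn":0,"hand":0},{"tx":0.0022,"ty":-0.0343,"tz":0,"turn":0,"hand":0},{"tx":0.0022,"ty":-0.0343,"tz":0,"turn":0,"hand":0},{"tx":0.0022,"ty":-0.0343,"tz":0,"turn":0,"hand":0},{"tx":0.0022,"ty":-0.0343,"tz":0,"turn":0,"hand":0}]'
python3 -m inch '[{"tx":0.0022,"ty":-0.0343,"tz":0,"turn":0,"hand":0},{"tx":0.0022,"ty":-0.0343,"tz":0,"turn":0,"hand":0},{"tx":0.0022,"ty":-0.0343,"tz":0,"turn":0,"hand":0},{"tx":0.0022,"ty":-0.0343,"tz":0,"turn":0,"hand":0},{"tx":0.0022,"ty":-0.0343,"tz":0,"turn":0,"hand":0}]'
python3 -m inch '[{"tx":0,"ty":-0.018,"tz":0,"turn":0,"hand":0},{"tx":0,"ty":0,"tz":0,"turn":0,"hand":0},{"tx":0,"ty":0,"tz":0,"turn":0,"hand":0}]'
python3 plan.py .5189 -.3213 .03 -.16
```

```text
time_s: 16.67
eef_pos: [0.6127, 0.0274, 0.1197]
eef_rot: [-0.0, 0.079, 0.997, -0.0]
ft_force: [0.0, -0.5, -1.3]
width: 0.28
grasp_force: 30.0
time_s: 17.08
eef_pos: [0.5745, -0.1406, 0.1199]
eef_rot: [-0.0, 0.08, 0.997, 0.0]
ft_force: [0.8, 0.7, -1.1]
width: 0.281
grasp_force: 30.0
time_s: 17.5
eef_pos: [0.5364, -0.3082, 0.1199]
eef_rot: [-0.0, 0.08, 0.997, 0.0]
ft_force: [-0.0, 0.3, -0.7]
width: 0.276
grasp_force: 30.0
time_s: 17.75
eef_pos: [0.5339, -0.3249, 0.1196]
eef_rot: [-0.0, 0.081, 0.997, 0.0]
ft_force: [0.9, 0.7, -1.4]
width: 0.276
grasp_force: 30.0
turn -0.001 then tx -0.0016 ty 0.0011 tz 0.0896 | now th -0.161 [ 0.5339 -0.3249  0.1196] w 0.026 g 30.0 [ 0.9  0.7 -1.4] t 17.75
```

```bash
python3 -m inch '[{"tx":-0.0016,"ty":0,"tz":0.02,"turn":0,"hand":0},{"tx":0,"ty":0,"tz":0.025,"turn":0,"hand":0},{"tx":0,"ty":0,"tz":0.025,"turn":0,"hand":0},{"tx":0,"ty":0,"tz":0.015,"turn":0,"hand":0},{"tx":0,"ty":0,"tz":0.005,"turn":0,"hand":0}]'
python3 -m inch '[{"tx":0,"ty":0,"tz":0.008,"turn":0,"hand":0},{"tx":0,"ty":0,"tz":0.006,"turn":0,"hand":0},{"tx":0,"ty":0,"tz":0.002,"turn":0,"hand":0},{"tx":0,"ty":0,"tz":0.002,"turn":0,"hand":0},{"tx":0,"ty":0,"tz":0,"turn":0,"hand":0}]'
python3 -m inch '[{"tx":0,"ty":0,"tz":0.0015,"turn":0,"hand":0},{"tx":0,"ty":0,"tz":0,"turn":0,"hand":0},{"tx":0,"ty":0,"tz":0,"turn":0,"hand":0}]'
python3 plan.py .5189 -.3213 .010 -.16
```

```text
time_s: 18.17
eef_pos: [0.5351, -0.3224, 0.0274]
eef_rot: [-0.002, 0.079, 0.997, 0.001]
ft_force: [-0.5, 0.2, -1.7]
width: 0.28
grasp_force: 30.0
time_s: 18.58
eef_pos: [0.5363, -0.3248, 0.0124]
eef_rot: [0.0, 0.08, 0.997, -0.0]
ft_force: [0.1, 0.6, -1.1]
width: 0.277
grasp_force: 30.0
time_s: 18.83
eef_pos: [0.5364, -0.325, 0.0119]
eef_rot: [0.0, 0.08, 0.997, -0.0]
ft_force: [-2.7, 2.4, 7.3]
width: 0.278
grasp_force: 30.0
turn 0.000 then tx 0.0009 ty 0.0009 tz 0.0019 | now th -0.160 [ 0.5364 -0.325   0.0119] w 0.026 g 30.0 [-2.7  2.4  7.3] t 18.83
```

```bash
python3 -m inch '[{"tx":0,"ty":0,"tz":0,"turn":0,"hand":0.045},{"tx":0,"ty":0,"tz":0,"turn":0,"hand":0.045},{"tx":0,"ty":0,"tz":0,"turn":0,"hand":0.045},{"tx":0,"ty":0,"tz":0,"turn":0,"hand":0.045},{"tx":0,"ty":0,"tz":0,"turn":0,"hand":0.045}]'
python3 -m inch '[{"tx":0,"ty":0,"tz":-0.02,"turn":0,"hand":0.045},{"tx":0,"ty":0,"tz":-0.03,"turn":0,"hand":0.045},{"tx":0,"ty":0,"tz":-0.03,"turn":0,"hand":0.045},{"tx":0,"ty":0,"tz":-0.02,"turn":-0.082,"hand":0.06},{"tx":0,"ty":0,"tz":0,"turn":-0.082,"hand":0.06}]'
python3 -m inch '[{"tx":0,"ty":0,"tz":0,"turn":-0.082,"hand":0.06},{"tx":0,"ty":0,"tz":0,"turn":-0.082,"hand":0.06},{"tx":0,"ty":0,"tz":0,"turn":-0.082,"hand":0.06},{"tx":0,"ty":0,"tz":0,"turn":-0.082,"hand":0.06},{"tx":0,"ty":0,"tz":0,"turn":0,"hand":0.06}]'
python3 plan.py .6196 .3027 .105 .33
```

```text
time_s: 19.25
eef_pos: [0.5361, -0.3248, 0.0106]
eef_rot: [0.0, 0.08, 0.997, 0.0]
ft_force: [-0.6, 0.1, 1.1]
width: 0.48
grasp_force: 0.0
time_s: 19.67
eef_pos: [0.5379, -0.326, 0.1153]
eef_rot: [0.003, -0.004, 1.0, -0.002]
ft_force: [-0.1, -0.3, 0.3]
width: 0.58
grasp_force: 0.0
time_s: 20.08
eef_pos: [0.5361, -0.3248, 0.1106]
eef_rot: [-0.0, -0.167, 0.986, 0.0]
ft_force: [-0.2, 0.6, 0.5]
width: 0.65
grasp_force: 0.0
turn 0.006 then tx -0.2994 ty 0.5665 tz 0.0056 | now th 0.336 [ 0.5361 -0.3248  0.1106] w 0.060 g 0.0 [-0.2  0.6  0.5] t 20.08
```

```bash
python3 -m inch '[{"tx":-0.0166,"ty":0.0315,"tz":0,"turn":0,"hand":0.06},{"tx":-0.0166,"ty":0.0315,"tz":0,"turn":0,"hand":0.06},{"tx":-0.0166,"ty":0.0315,"tz":0,"turn":0,"hand":0.06},{"tx":-0.0166,"ty":0.0315,"tz":0,"turn":0,"hand":0.06},{"tx":-0.0166,"ty":0.0315,"tz":0,"turn":0,"hand":0.06}]'
python3 -m inch '[{"tx":-0.0166,"ty":0.0315,"tz":0,"turn":0,"hand":0.06},{"tx":-0.0166,"ty":0.0315,"tz":0,"turn":0,"hand":0.06},{"tx":-0.0166,"ty":0.0315,"tz":0,"turn":0,"hand":0.06},{"tx":-0.0166,"ty":0.0315,"tz":0,"turn":0,"hand":0.06},{"tx":-0.0166,"ty":0.0315,"tz":0,"turn":0,"hand":0.06}]'
python3 -m inch '[{"tx":-0.0166,"ty":0.0315,"tz":0,"turn":0,"hand":0.06},{"tx":-0.0166,"ty":0.0315,"tz":0,"turn":0,"hand":0.06},{"tx":-0.0166,"ty":0.0315,"tz":0,"turn":0,"hand":0.06},{"tx":-0.0166,"ty":0.0315,"tz":0,"turn":0,"hand":0.06},{"tx":-0.0166,"ty":0.0315,"tz":0,"turn":0,"hand":0.06}]'
python3 -m inch '[{"tx":-0.0166,"ty":0.0315,"tz":0,"turn":0,"hand":0.06},{"tx":-0.0166,"ty":0.0315,"tz":0,"turn":0,"hand":0.06},{"tx":-0.0166,"ty":0.0315,"tz":0,"turn":0,"hand":0.06},{"tx":0,"ty":0,"tz":0,"turn":0,"hand":0.06},{"tx":0,"ty":0,"tz":0,"turn":0,"hand":0.06}]'
python3 plan.py .6196 .3027 .105 .33
python3 - <<'E'
from h import *
d=viewer.get_image("wrist")
s=viewer.get_image("top"); im=rect(s,.019,.45,.70,-.40,.20,1000)
for c in("red","blue","yellow"): print(c,*blobs(rect(s,.019,.25,.85,-.5,.5),c,.85,.5))
cv2.imwrite("pics/g6.png",np.vstack([np.hstack([cv2.resize(d["pixels"],(467,350)),np.zeros((350,133,3),np.uint8)]),im])[:,:,::-1])
E
```

```text
time_s: 20.5
eef_pos: [0.5632, -0.1473, 0.1107]
eef_rot: [0.0, -0.164, 0.987, -0.0]
ft_force: [1.0, 0.6, -0.4]
width: 0.647
grasp_force: 0.0
time_s: 20.92
eef_pos: [0.5903, 0.0289, 0.1107]
eef_rot: [0.0, -0.164, 0.986, -0.0]
ft_force: [0.3, -0.1, 0.0]
width: 0.646
grasp_force: 0.0
time_s: 21.33
eef_pos: [0.6174, 0.2049, 0.1107]
eef_rot: [0.0, -0.164, 0.986, -0.0]
ft_force: [-0.0, -0.7, -0.0]
width: 0.645
grasp_force: 0.0
time_s: 21.75
eef_pos: [0.6332, 0.3102, 0.1101]
eef_rot: [-0.0, -0.165, 0.986, -0.0]
ft_force: [-0.6, -0.5, -0.9]
width: 0.647
grasp_force: 0.0
turn 0.002 then tx -0.0017 ty -0.0027 tz 0.0051 | now th 0.332 [0.6332 0.3102 0.1101] w 0.060 g 0.0 [-0.6 -0.5 -0.9] t 21.75
red [0.5562, -0.1074, 0.556, -0.1074, -0.1566, 0.0804, 0.0244]
blue [0.5298, -0.2501, 0.5297, -0.25, -0.1489, 0.0777, 0.0248]
yellow [0.5184, -0.3221, 0.5179, -0.3222, -0.1543, 0.0763, 0.0199]
```

View pics/g6.png

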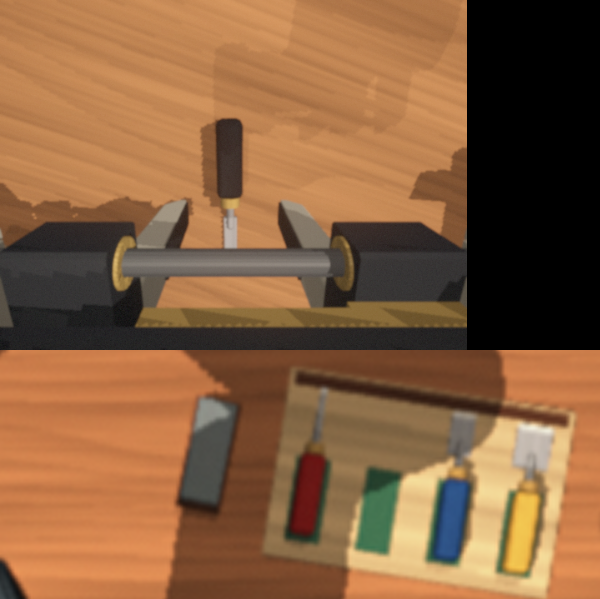

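Three chisels are on their lanes. Black is straight at wrist (230,158), about 2 mm left as planned. Grip it.

```bash
python3 -m inch '[{"tx":-0.001,"ty":-0.0025,"tz":0.026,"turn":0,"hand":0.06},{"tx":0,"ty":0,"tz":0.03,"turn":0,"hand":0.06},{"tx":0,"ty":0,"tz":0.03,"turn":0,"hand":0.06},{"tx":0,"ty":0,"tz":0.015,"turn":0,"hand":0.06},{"tx":0,"ty":0,"tz":0.005,"turn":0,"hand":0.06}]' 30
python3 -m inch '[{"tx":0,"ty":0,"tz":0,"turn":0,"hand":0},{"tx":0,"ty":0,"tz":0,"turn":0,"hand":0},{"tx":0,"ty":0,"tz":0,"turn":0,"hand":0},{"tx":0,"ty":0,"tz":0,"turn":0,"hand":0},{"tx":0,"ty":0,"tz":0,"turn":0,"hand":0}]' 30
python3 -m inch '[{"tx":0,"ty":0,"tz":0,"turn":0,"hand":0},{"tx":0,"ty":0,"tz":0,"turn":0,"hand":0},{"tx":0,"ty":0,"tz":0,"turn":0,"hand":0},{"tx":0,"ty":0,"tz":0,"turn":0,"hand":0},{"tx":0,"ty":0,"tz":-0.01,"turn":0,"hand":0}]'
python3 -m inch '[{"tx":0,"ty":0,"tz":-0.02,"turn":0,"hand":0},{"tx":0,"ty":0,"tz":-0.03,"turn":0,"hand":0},{"tx":0,"ty":0,"tz":-0.03,"turn":0,"hand":0},{"tx":0,"ty":0,"tz":-0.025,"turn":0,"hand":0},{"tx":0,"ty":0,"tz":0,"turn":0.082,"hand":0}]'
python3 -m inch '[{"tx":0,"ty":0,"tz":0,"turn":0.082,"hand":0},{"tx":0,"ty":0,"tz":0,"turn":0.082,"hand":0},{"tx":0,"ty":0,"tz":0,"turn":0.082,"hand":0},{"tx":0,"ty":0,"tz":0,"turn":0.082,"hand":0},{"tx":0,"ty":0,"tz":0,"turn":0.082,"hand":0}]'
python3 plan.py .5419 -.1791 .03 -.16
```

```text
time_s: 22.27
eef_pos: [0.6342, 0.3049, 0.0019]
eef_rot: [-0.002, -0.164, 0.986, -0.001]
ft_force: [-0.1, 0.2, -0.2]
width: 0.649
grasp_force: 0.0
time_s: 22.68
eef_pos: [0.6359, 0.3069, 0.0059]
eef_rot: [0.001, -0.165, 0.986, 0.0]
ft_force: [-0.2, -0.6, -0.7]
width: 0.338
grasp_force: 0.0
time_s: 23.1
eef_pos: [0.6344, 0.3062, 0.0133]
eef_rot: [-0.001, -0.165, 0.986, -0.0]
ft_force: [0.9, 0.4, -0.7]
width: 0.279
grasp_force: 30.0
time_s: 23.52
eef_pos: [0.6377, 0.3075, 0.1263]
eef_rot: [0.004, -0.125, 0.992, 0.001]
ft_force: [0.3, 0.4, -0.5]
width: 0.276
grasp_force: 30.0
time_s: 23.93
eef_pos: [0.6352, 0.3066, 0.1201]
eef_rot: [-0.0, 0.082, 0.997, -0.0]
ft_force: [0.6, 0.7, -2.1]
width: 0.279
grasp_force: 30.0
turn -0.004 then tx -0.0022 ty -0.4943 tz 0.0901 | now th -0.164 [0.6352 0.3066 0.1201] w 0.026 g 30.0 [ 0.6  0.7 -2.1] t 23.93
```

```bash
python3 -m inch '[{"tx":0,"ty":-0.018,"tz":0,"turn":-0.003,"hand":0},{"tx":0,"ty":-0.034,"tz":0,"turn":0,"hand":0},{"tx":0,"ty":-0.034,"tz":0,"turn":0,"hand":0},{"tx":0,"ty":-0.034,"tz":0,"turn":0,"hand":0},{"tx":0,"ty":-0.034,"tz":0,"turn":0,"hand":0}]'
python3 -m inch '[{"tx":0,"ty":-0.034,"tz":0,"turn":0,"hand":0},{"tx":0,"ty":-0.034,"tz":0,"turn":0,"hand":0},{"tx":0,"ty":-0.034,"tz":0,"turn":0,"hand":0},{"tx":0,"ty":-0.034,"tz":0,"turn":0,"hand":0},{"tx":0,"ty":-0.034,"tz":0,"turn":0,"hand":0}]'
python3 -m inch '[{"tx":0,"ty":-0.034,"tz":0,"turn":0,"hand":0},{"tx":0,"ty":-0.034,"tz":0,"turn":0,"hand":0},{"tx":0,"ty":-0.034,"tz":0,"turn":0,"hand":0},{"tx":0,"ty":-0.034,"tz":0,"turn":0,"hand":0},{"tx":0,"ty":-0.034,"tz":0,"turn":0,"hand":0}]'
python3 -m inch '[{"tx":0,"ty":0,"tz":0,"turn":0,"hand":0},{"tx":0,"ty":0,"tz":0,"turn":0,"hand":0},{"tx":0,"ty":0,"tz":0,"turn":0,"hand":0}]'
python3 plan.py .5419 -.1791 .03 -.16
```

```text
time_s: 24.35
eef_pos: [0.6107, 0.1531, 0.1201]
eef_rot: [0.0, 0.078, 0.997, -0.0]
ft_force: [1.2, -1.0, -1.8]
width: 0.275
grasp_force: 30.0
time_s: 24.77
eef_pos: [0.5842, -0.0149, 0.1202]
eef_rot: [0.0, 0.078, 0.997, -0.0]
ft_force: [0.4, -0.2, -1.2]
width: 0.277
grasp_force: 30.0
time_s: 25.18
eef_pos: [0.5576, -0.1829, 0.1202]
eef_rot: [0.0, 0.078, 0.997, -0.0]
ft_force: [1.3, -0.1, -1.5]
width: 0.276
grasp_force: 30.0
time_s: 25.43
eef_pos: [0.5581, -0.181, 0.1199]
eef_rot: [-0.0, 0.079, 0.997, 0.0]
ft_force: [-0.2, -0.9, -0.3]
width: 0.275
grasp_force: 30.0
turn 0.003 then tx -0.0007 ty -0.0007 tz 0.0899 | now th -0.157 [ 0.5581 -0.181   0.1199] w 0.026 g 30.0 [-0.2 -0.9 -0.3] t 25.43
```

```bash
python3 -m inch '[{"tx":-0.0007,"ty":-0.0012,"tz":0.02,"turn":0.003,"hand":0},{"tx":0,"ty":0,"tz":0.025,"turn":0,"hand":0},{"tx":0,"ty":0,"tz":0.025,"turn":0,"hand":0},{"tx":0,"ty":0,"tz":0.015,"turn":0,"hand":0},{"tx":0,"ty":0,"tz":0.005,"turn":0,"hand":0}]'
python3 -m inch '[{"tx":0,"ty":0,"tz":0.008,"turn":0,"hand":0},{"tx":0,"ty":0,"tz":0.006,"turn":0,"hand":0},{"tx":0,"ty":0,"tz":0.002,"turn":0,"hand":0},{"tx":0,"ty":0,"tz":0.002,"turn":0,"hand":0},{"tx":0,"ty":0,"tz":0,"turn":0,"hand":0}]'
python3 -m inch '[{"tx":0,"ty":0,"tz":0.0015,"turn":0,"hand":0},{"tx":0,"ty":0,"tz":0,"turn":0,"hand":0},{"tx":0,"ty":0,"tz":0,"turn":0,"hand":0}]'
python3 plan.py .5419 -.1791 .010 -.16
```

```text
time_s: 25.85
eef_pos: [0.5577, -0.1808, 0.0274]
eef_rot: [-0.002, 0.079, 0.997, 0.001]
ft_force: [-0.7, -0.6, -0.7]
width: 0.277
grasp_force: 30.0
time_s: 26.27
eef_pos: [0.5589, -0.1826, 0.0119]
eef_rot: [0.0, 0.08, 0.997, -0.0]
ft_force: [-1.0, 0.6, -0.9]
width: 0.276
grasp_force: 30.0
time_s: 26.52
eef_pos: [0.5591, -0.1828, 0.0115]
eef_rot: [0.001, 0.08, 0.997, -0.0]
ft_force: [-4.5, 1.6, 9.4]
width: 0.277
grasp_force: 30.0
turn 0.000 then tx 0.0006 ty 0.0009 tz 0.0015 | now th -0.160 [ 0.5591 -0.1828  0.0115] w 0.026 g 30.0 [-4.5  1.6  9.4] t 26.52
```

Contact with the board. I'll release, rise and back off for the final look.

```bash
python3 -m inch '[{"tx":0,"ty":0,"tz":0,"turn":0,"hand":0.045},{"tx":0,"ty":0,"tz":0,"turn":0,"hand":0.045},{"tx":0,"ty":0,"tz":0,"turn":0,"hand":0.045},{"tx":0,"ty":0,"tz":0,"turn":0,"hand":0.045},{"tx":0,"ty":0,"tz":0,"turn":0,"hand":0.045}]'
python3 -m inch '[{"tx":0,"ty":0,"tz":-0.02,"turn":0,"hand":0.045},{"tx":0,"ty":0,"tz":-0.03,"turn":0,"hand":0.045},{"tx":0,"ty":0,"tz":-0.03,"turn":0,"hand":0.045},{"tx":0,"ty":0,"tz":-0.03,"turn":0,"hand":0.045},{"tx":0.02,"ty":0.03,"tz":0,"turn":0,"hand":0.045}]'
python3 -m inch '[{"tx":0.015,"ty":0.035,"tz":0,"turn":0,"hand":0.045},{"tx":0.015,"ty":0.035,"tz":0,"turn":0,"hand":0.045},{"tx":0.015,"ty":0.035,"tz":0,"turn":0,"hand":0.045},{"tx":0.015,"ty":0.035,"tz":0,"turn":0,"hand":0.045},{"tx":0.015,"ty":0.035,"tz":0,"turn":0,"hand":0.045}]'
python3 -m inch '[{"tx":0.015,"ty":0.035,"tz":0,"turn":0,"hand":0.045},{"tx":0.015,"ty":0.035,"tz":0,"turn":0,"hand":0.045},{"tx":0.01,"ty":0.02,"tz":0,"turn":0,"hand":0.045},{"tx":0,"ty":0,"tz":0,"turn":0,"hand":0.045},{"tx":0,"ty":0,"tz":0,"turn":0,"hand":0.045}]'
python3 - <<'E'
from h import *
s=viewer.get_image("top"); f=rect(s,.019,.25,.85,-.5,.5)
p0=np.array([.5361,-.2147]); th=-.16; ex=np.array([np.cos(th),np.sin(th)]); ey=np.array([-ex[1],ex[0]])
for c in("red","black","blue","yellow"):
    for b in blobs(f,c,.85,.5):
        q=np.array(b[:2])-p0
        if np.hypot(*q)<.15: print(c,"along %.1f across %.1f mm"%(1e3*q@ex,1e3*q@ey),"yaw err %.3f"%(b[4]-th),b[5:])
a=rect(s,.013,.45,.70,-.40,.10,1200); e=viewer.get_image("side")["pixels"][135:235,200:320]
cv2.imwrite("pics/f.png",np.vstack([a,np.hstack([cv2.resize(e,(348,290),interpolation=cv2.INTER_CUBIC),np.zeros((290,252,3),np.uint8)])])[:,:,::-1])
E
```

```text
time_s: 26.93
eef_pos: [0.5587, -0.1826, 0.0101]
eef_rot: [-0.0, 0.08, 0.997, 0.0]
ft_force: [0.5, 0.7, -0.1]
width: 0.477
grasp_force: 0.0
time_s: 27.35
eef_pos: [0.548, -0.1539, 0.1258]
eef_rot: [0.005, 0.081, 0.997, -0.002]
ft_force: [1.9, -0.1, -0.3]
width: 0.482
grasp_force: 0.0
time_s: 27.77
eef_pos: [0.4968, 0.0364, 0.1203]
eef_rot: [0.0, 0.08, 0.997, 0.0]
ft_force: [-0.0, -0.2, 0.2]
width: 0.484
grasp_force: 0.0
time_s: 28.18
eef_pos: [0.4722, 0.1309, 0.1202]
eef_rot: [0.0, 0.079, 0.997, -0.0]
ft_force: [-0.9, 0.2, -0.5]
width: 0.484
grasp_force: 0.0
red along 3.0 across 109.7 mm yaw err -0.005 [0.0804, 0.0265]
black along -0.8 across 35.7 mm yaw err -0.005 [0.0838, 0.0309]
blue along -0.6 across -35.9 mm yaw err 0.011 [0.0774, 0.0242]
```

View pics/f.png

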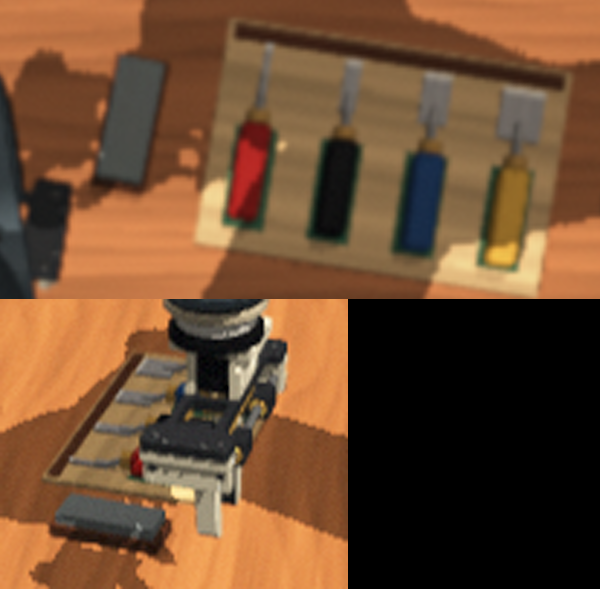

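All four lie flat on their lanes in order: red (250,172), black (336,188), blue (422,203), yellow (508,215). Their blades point to the dark strip, and the stone looks unmoved. Yellow was only partly segmented in the shadow this time, but earlier it measured within 1 mm of its lane centre. Handing in.

```bash
python3 -c "
from bench import bot
print(bot.close_job())"
```

```text
the job is handed in; nothing more can be done
None
```

I laid all four chisels flat and straight on their lanes in order from the stone end (red, black, blue, yellow), each about 3 mm or less from its lane centre, let go of them all and handed the job in at about 28 s; no verdict came back.

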